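Unlatch the warm mould cassettes and set them to cool

ROBOT

A 6-joint arm with a two-finger parallel gripper is mounted at the origin on the work surface. World frame = base frame: x ahead of the robot, y to its left, z up, the work surface at z = 0. Lengths are in m, angles in rad, forces in N, time in s.
With the tool pointing down it reaches from about 0.225 to 0.875 m from the base axis. Payload 3.4 kg.
Tool frame: the origin (TCP) lies at the very end of the fingers, on their centre line; the grasp point (between the pads) lies 19 mm behind it; z points along the fingers, y is the direction in which the jaws open and shut (so a half turn about z gives the same grasp; the last joint's range is limited). The gripper opens to 85 mm and grips with 20 to 120 N. Pads are 22 mm wide; open, the fingers measure 114 mm over their backs; the gripper's body (76 mm by 85 mm) begins 54 mm behind the grasp point. The pads swing forward as they close: fully open they stand 13 mm farther back than shut.
Start: joints at [-1.373, 0.276, 1.505, -0, 1.361, -0.121], TCP at [0.18, -0.546, 0.231] pointing down, gripper open.
Joint ranges: [-2.89, 2.89], [-0.75, 2.08], [0.22, 2.7], [-1.18, 4.32], [0.11, 2.71], [-2.7, 2.7]. Speed limits (rad/s): [2.57, 2.57, 3.14, 3.14, 3.14, 3.14].

INTERFACE

Orientations are given as a unit quaternion [w, x, y, z].
In Python, from rig import manip gives the robot as it stands. The module is installed in compiled form; this text tells all that it offers.
- The arm moves only by the tool carry_out, never from a script. Its argument "moves" is one flat list of numbers, 5 for each row, row after row: the opening in per cent of the stroke, from 0 (shut) to 100 (fully open), then the shift along the world's x, y, z in cm, then the turn about the world's z in rad. A call has exactly 10 rows; each row shifts and turns the commanded pose from where the row before left it; what a row does not reach is not made up. A row lasts 1/10 s, in which the tool goes at most 50 mm and 8.59 degrees, less where a joint would pass 70% of its speed; a pose out of reach is approached as far as the arm can. A call is refused whole if a number of a shift passes 5 or a number of a turn 0.15, either way. A call with a gripper value outside its range is refused whole. The fingers move at their own pace and stop on an object; "squeeze" is the grip in N (left out, the last holds). Time passes only in rows, so rows that do not move let the fingers close, or fill a call up. It gives the time, the measured TCP pose, the force and the opening at its end, in the units of the state.
- manip.get_state(): the state, without advancing time (a new reading comes with each control period).
- manip.get_image(name): name is "side" or "top"; returns the picture (400x640x3 uint8, red, green, blue); there is no depth.
- manip.camera_info(name): a dict with "fov_y" (degrees; the focal length in pixels is half the picture's height over the tangent of half this angle, whatever the lens; pixels are square), "cx", "cy" (the principal point, pixels), "rvec" (rotation vector, rad) and "tvec" (3), from world to camera coordinates, as OpenCV has them. Camera axes: x right, y down, z forward; pixel columns grow to the right and rows downward; lengths in m; the calibration is good to about 2 mm. A picture is of the moment at which its call begins. camera_info takes no time and is no camera call.
- manip.sign_off(): hands the job in, once; it reports no verdict.
The state is a dict: "clock": time; "qpos": joint angles; "qd": joint speeds; "effort": joint torques, N m; "position": TCP position; "ee_rot": TCP orientation; "contact_force": force on the tool from outside, world axes, zero at the start; "moment": the same for the moment, N m; "width": finger opening in m.
Only numpy, scipy, OpenCV 4.12 (cv2) and the standard library are available. Lean on these libraries where they do the work, as an engineer would, in place of code of your own. Each camera call takes 0.05 s, during which the arm holds its last target. There are 200 camera calls.

TASK

Take every mould cassette - the two latched in the blue dock, each freed by pressing down the orange tab in front of it until it pops up, and the green and yellow ones on the bench, if there - and lay each in a lane of its own on the tilted cooling rack, brass nozzle pointing uphill at the brass mark, so that it slides fully home into the low corner. When all of them are home, switch the fan on by pushing its green lever right over away from the robot; do not push the other things on the bench about.

Things in the scene. Friction and masses are not known exactly. Their poses are not given: they have to be found in the camera images.
- cassette_red: mould cassette 76 x 46 mm (x, y), red top plate 24 mm above its underside, on two runners with a tunnel between; black grip rib on top, centred, 44 long (x), 14 thick (y), 24 to 50 mm up; brass nozzle, 10 mm thick, on its +x end. 0.2 kg. Origin: centre of underside, z up. Starts latched in a dock bay, nozzle away from the tabs or over them
- cassette_blue: mould cassette 76 x 46 mm (x, y), blue top plate 24 mm above its underside, on two runners with a tunnel between; black grip rib on top, centred, 44 long (x), 14 thick (y), 24 to 50 mm up; brass nozzle, 10 mm thick, on its +x end. 0.2 kg. Origin: centre of underside, z up. Starts latched in a dock bay, nozzle away from the tabs or over them
- cassette_green: mould cassette 76 x 46 mm (x, y), green top plate 24 mm above its underside, on two runners with a tunnel between; black grip rib on top, centred, 44 long (x), 14 thick (y), 24 to 50 mm up; brass nozzle, 10 mm thick, on its +x end. 0.2 kg. Origin: centre of underside, z up. Starts standing loose on the bench; may be absent
- cassette_yellow: mould cassette 76 x 46 mm (x, y), yellow top plate 24 mm above its underside, on two runners with a tunnel between; black grip rib on top, centred, 44 long (x), 14 thick (y), 24 to 50 mm up; brass nozzle, 10 mm thick, on its +x end. 0.2 kg. Origin: centre of underside, z up. Starts standing loose on the bench; may be absent
- cassette_red_nozzle (a point): tip of that cassette's nozzle: 54 mm along +x and 21 mm up from the cassette's origin
- cassette_blue_nozzle (a point): tip of that cassette's nozzle: 54 mm along +x and 21 mm up from the cassette's origin
- cassette_green_nozzle (a point): tip of that cassette's nozzle: 54 mm along +x and 21 mm up from the cassette's origin
- cassette_yellow_nozzle (a point): tip of that cassette's nozzle: 54 mm along +x and 21 mm up from the cassette's origin
- dock: blue warming dock, 112 x 144 mm (x, y), fixed, walls 56 mm high; origin: centre of underside, on the bench. Bays 1, 2 at its y = +32, -32 mm, x = 0; cassettes lie along its x, undersides 40 mm above the bench, in guides 14 to 16 mm high with 1 to 2 mm play. A hidden hook under each cassette holds it; once freed it stands 12 mm higher on a spring
- tab_1 (a point): centre of the top face of bay 1's orange release tab, 30 x 30 mm, 86 mm in front (dock -x) of the bay's centre, 34 mm above the bench. Pressed straight down it frees the hook after about 11 mm at 4 to 5 N (stop at 16 mm) and the cassette pops up 12 mm and stays up when the tab springs back; then lift straight out
- tab_2 (a point): centre of the top face of bay 2's orange release tab, 30 x 30 mm, 86 mm in front (dock -x) of the bay's centre, 34 mm above the bench. Pressed straight down it frees the hook after about 11 mm at 4 to 5 N (stop at 16 mm) and the cassette pops up 12 mm and stays up when the tab springs back; then lift straight out
- rack: tilted cooling rack, fixed; origin on the bench under the middle of its low end, x uphill along the lanes, z up; base x -15 to 245 mm, 250 wide (y). Slick white plate: attitude Ry(-0.31) Rx(+0.14) rad in the rack frame (rises with x, leans down to -y), low edge's middle 45 mm up. Brass mark at each lane's uphill end; fan box from x = 205 mm on, 135 mm high
- lane_1_home (a point): origin of a cassette fully home in lane 1 (lanes 1 to 4 from rack -y to +y, 60 mm apart, 180 long, 52 clear between rails 16 mm high; stop 18 mm high at the low end): 38 mm uphill of the stop, on the plate, against the -y rail (3 mm off the lane's middle). A cassette laid in the lane slides there by itself
- lane_2_home (a point): origin of a cassette fully home in lane 2 (lanes 1 to 4 from rack -y to +y, 60 mm apart, 180 long, 52 clear between rails 16 mm high; stop 18 mm high at the low end): 38 mm uphill of the stop, on the plate, against the -y rail (3 mm off the lane's middle). A cassette laid in the lane slides there by itself
- lane_3_home (a point): origin of a cassette fully home in lane 3 (lanes 1 to 4 from rack -y to +y, 60 mm apart, 180 long, 52 clear between rails 16 mm high; stop 18 mm high at the low end): 38 mm uphill of the stop, on the plate, against the -y rail (3 mm off the lane's middle). A cassette laid in the lane slides there by itself
- lane_4_home (a point): origin of a cassette fully home in lane 4 (lanes 1 to 4 from rack -y to +y, 60 mm apart, 180 long, 52 clear between rails 16 mm high; stop 18 mm high at the low end): 38 mm uphill of the stop, on the plate, against the -y rail (3 mm off the lane's middle). A cassette laid in the lane slides there by itself
- fan_switch (a joint): toggle lever of the fan, angle: 0 leans towards the robot (world -x; off), 1.0 rad leans away (on); stays where it is left, moves with under 2 N at the ball
- fan_switch_tip (a point): centre of the 26 mm green ball at the lever's tip; the lever is 80 mm long, its pivot 22 mm above the bench on a grey block 70 x 50 x 25 mm, and swings in the world x-z plane
- beaker: clear beaker, 72 mm across, 90 high; a bystander, to be left alone
- jar: white jar, 64 mm across, 75 high; a bystander, to be left alone
- crucible: white ceramic crucible, 68 mm across, 50 high; a bystander, to be left alone
- wax_block: green wax block, 70 x 45 x 30 mm; a bystander, to be left alone
- flask: steel casting flask, 72 mm across, 70 high; a bystander, to be left alone

How it is judged:
By the outcome, as a careful person would: the job done as asked, in the order asked, and still so for the second after the job is handed in, with the robot touching nothing.
Of cassette_green, cassette_yellow only 1 to 2 are there at a start; the rules pass over those that are not, and their reading is None.
At some moment in a run one of cassette_green, cassette_yellow may be knocked a few centimetres aside while the robot is not near it.
It also fails if it takes over 210 s, if anything falls off the work surface, if the arm or the gripper's body presses on something with over 40 N, if the wrist force passes 120 N, or if a joint passes its speed limit or range.

## Working session

There is one attempt and no reset: what is moved stays moved. The work goes in short steps, Python scripts to look and compute and a tool call to move; the robot and the scene stay as the last step left them, time stands still between calls to the robot, and variables do not carry over. Pictures are saved under pics/ and viewed, about 12 in all and at most 16, crops included, and the job is handed in when it is done.

Besides the shell and the picture viewer there is one more tool, called as a command line: name --argument value ..., lists and objects as JSON in quotes. carry_out: Moves the arm, as the interface text tells. Its arguments: {"type":"object","properties":{"moves":{"type":"array","items":{"type":"number"}},"squeeze":{"type":"number"}},"required":["moves"]}

```bash
mkdir -p pics
cat > h.py <<'E'
import numpy as np, cv2
from rig import manip
def cam(n):
    c=manip.camera_info(n); f=200/np.tan(np.radians(c['fov_y'])/2)
    K=np.array([[f,0,c['cx']],[0,f,c['cy']],[0,0,1.]])
    return K,cv2.Rodrigues(np.array(c['rvec'],float))[0],np.array(c['tvec'],float)
def px2w(n,u,v,z):
    K,R,t=cam(n); d=R.T@np.linalg.solve(K,[u,v,1.]); o=-R.T@t
    return o+d*(z-o[2])/d[2]
def w2px(n,P):
    K,R,t=cam(n); P=np.atleast_2d(P)
    q=(K@(R@P.T+t[:,None])).T; return q[:,:2]/q[:,2:]
def snap(n,name,crop=None,s=1):
    im=manip.get_image(n)[:,:,::-1].copy()
    cv2.imwrite(f'pics/{name}_raw.png',im)
    if crop: im=im[crop[1]:crop[3],crop[0]:crop[2]]
    im=cv2.resize(im,None,fx=s,fy=s,interpolation=cv2.INTER_CUBIC)
    cv2.imwrite(f'pics/{name}.png',im); return im
E
python3 - <<'E'
from h import *
for n in('top','side'):
    snap(n,n+'0',s=1.25); c=manip.camera_info(n); print(c); K,R,t=cam(n); print(-R.T@t)
print(manip.get_state())
E
```

```text
{'fov_y': 44.84867528299458, 'cx': 321.29430676222574, 'cy': 203.8261720341566, 'rvec': array([ 2.1287136 , -2.13028633,  0.18785068]), 'tvec': array([-0.14015604,  0.58940169,  1.37590411])}
[ 0.33950662 -0.1403191   1.4578052 ]
{'fov_y': 46.176773108722756, 'cx': 305.16853487040635, 'cy': 202.9864668239235, 'rvec': array([ 0.42402849, -2.54554784,  1.44456905]), 'tvec': array([0.48214525, 0.22143721, 1.01872215])}
[0.18666954 0.87609024 0.71896709]
{'clock': 0.1, 'qpos': array([-1.37300224e+00,  2.76516898e-01,  1.50599259e+00,  2.01406454e-05,
        1.36070049e+00, -1.20973722e-01]), 'qd': array([-1.39732144e-03, -1.65552045e-03, -3.39815780e-03, -1.50878609e-04,
       -5.49044223e-05, -5.96815590e-04]), 'effort': array([ 1.89854363e-03, -4.17698765e+01, -2.46404618e+01, -1.67028111e-04,
        5.73807542e-03,  9.84272077e-07]), 'position': array([ 0.18012737, -0.54556936,  0.23054024]), 'ee_rot': array([-8.08448368e-04,  9.87325263e-01,  1.58707817e-01, -2.12134768e-05]), 'contact_force': array([-0.12028736, -0.2274748 , -0.33715206]), 'moment': array([0.02222955, 0.02758318, 0.01702801]), 'width': 0.08528722605433323}
```

View pics/top0.png

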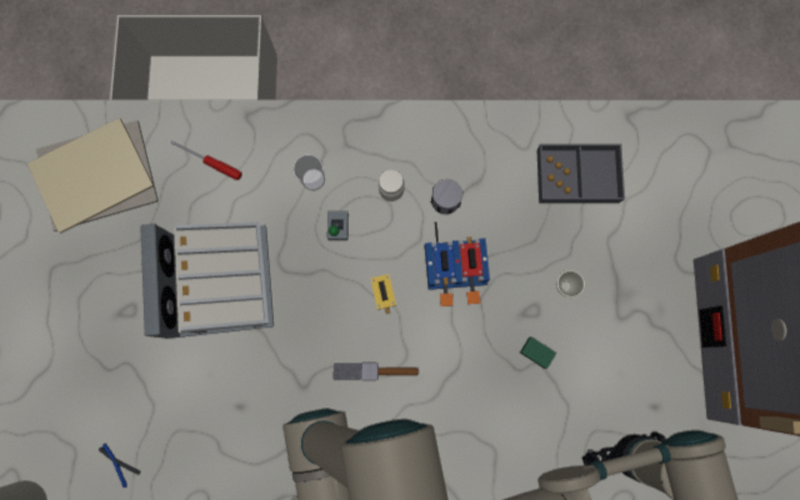

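View pics/side0.png

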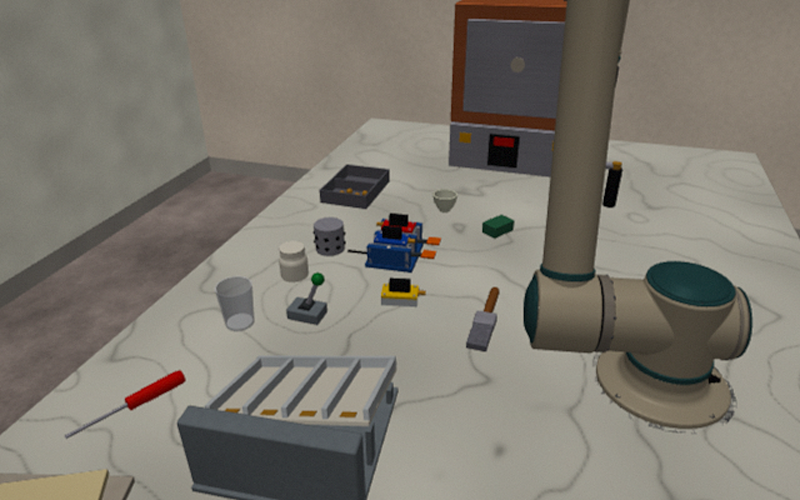

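The top view shows world +x pointing up and +y pointing left. The dock is at about (457,262) with blue in bay 1 and red in bay 2. Yellow is at (384,292), the rack at (210,280) with uphill to the left, and the lever at (336,226). There is no green cassette; the green block is the wax. Next I'll zoom in to measure.

Run:
```python
from h import *
im=cv2.imread('pics/top0_raw.png')
a=cv2.resize(im[160:265,250:400],None,fx=5,fy=5,interpolation=cv2.INTER_CUBIC)
b=cv2.resize(im[170:275,105:225],None,fx=5,fy=5,interpolation=cv2.INTER_CUBIC)
cv2.imwrite('pics/a.png',a);cv2.imwrite('pics/b.png',b)
```

```text
(no output)
```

View pics/a.png

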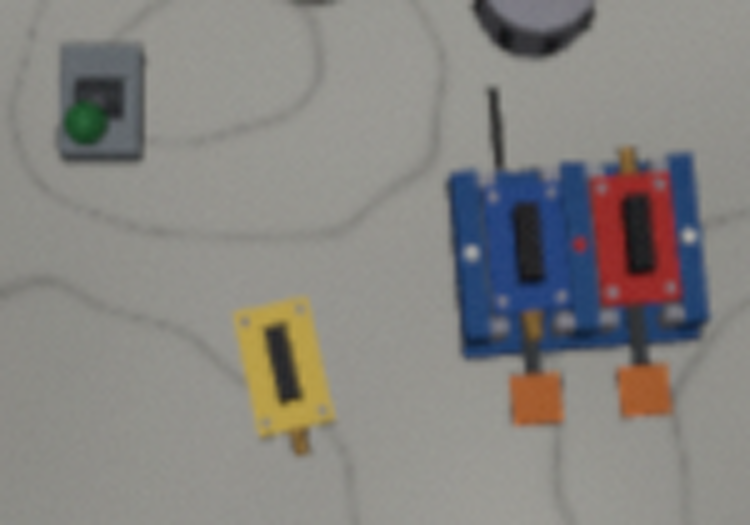

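View pics/b.png

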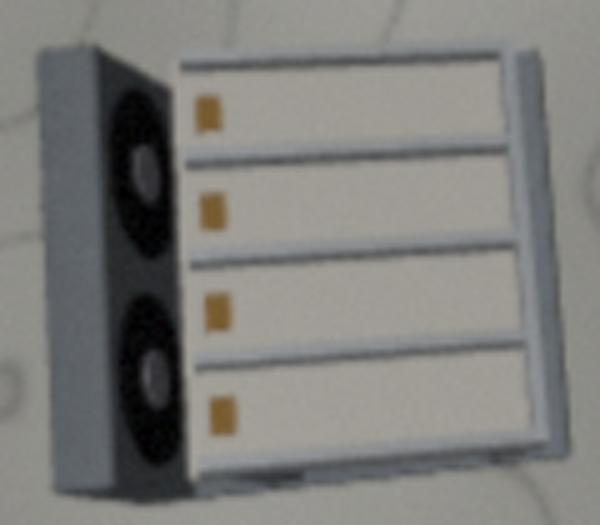

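Blue's nozzle points over the tabs (−x), red's points away (+x), and yellow's points −x with a slight tilt. The four lanes are clear, with brass marks on the left. Now I'll work out positions.

```bash
cat >> h.py <<'E'
def rack_T(p):
    from scipy.spatial.transform import Rotation as R
    Rz=R.from_euler('z',p[2]); return (Rz*R.from_rotvec([0,-.31,0])*R.from_rotvec([.14,0,0])).as_matrix(), np.array([p[0],p[1],.045])
E
python3 - <<'E'
from h import *
from scipy.optimize import least_squares
A=lambda u,v:(250+u/5,160+v/5)
B=lambda u,v:(105+u/5,170+v/5)
def P(u,v,z): return px2w('top',*A(u,v),z)
def show(n,p): print(n,np.round(p*1000,1))
for n,pts,z in [('blue rib',[(524,205),(533,282)],.09),('red rib',[(632,195),(646,273)],.09),('yel rib',[(276,324),(291,401)],.05),
  ('blue plate c',[(486,178),(565,168),(572,305),(493,315)],.064),('red plate',[(590,178),(671,170),(682,297),(606,307)],.064),('yel plate',[(234,311),(309,299),(335,422),(261,437)],.024),
  ('yel nozzle',[(302,452)],.021),('red noz',[(627,150)],.061),('tab1',[(536,399)],.034),('tab2',[(644,391)],.034),('ball',[(86,121)],.09),('block',[(61,43),(143,43),(142,158),(59,156)],.025)]:
    w=np.array([P(*q,z) for q in pts]); show(n,w.mean(0))
    if len(w)==2: d=w[0]-w[1]; print('   len',np.linalg.norm(d),'ang',np.arctan2(d[1],d[0]))
    if len(w)==4: print('  sides',[round(np.linalg.norm(w[i]-w[i-1])*1000) for i in range(4)],'ang', np.arctan2(*(w[0]+w[1]-w[2]-w[3])[[1,0]]))
obs=[];mod=[]
for y,l,r in [(-.06,(187,160),(507,147)),(0,(190,263),(518,240)),(.06,(195,362),(525,340))]:
    obs+=[B(*l),B(*r)];mod+=[(.18,y,.016),(0,y,.016)]
obs=np.array(obs);mod=np.array(mod)
def f(p): R,t=rack_T(p); return (w2px('top',mod@R.T+t)-obs).ravel()
s=least_squares(f,[.4,.2,1.6]); print(s.x,np.round(s.fun,1))
R,t=rack_T(s.x)
for i in range(4): show(f'lane{i+1} home',R@[.038,-.093+.06*i,0]+t); show('   100 uphill mid',R@[.07,-.09+.06*i,0]+t)
im=cv2.imread('pics/top0_raw.png')
big=cv2.resize(im[170:275,105:225],None,fx=5,fy=5,interpolation=cv2.INTER_CUBIC)
for y in np.arange(-.12,.13,.06):
    q=(w2px('top',np.array([(0,y,.016),(.18,y,.016)])@R.T+t)-[105,170])*5
    cv2.line(big,*[tuple(int(v) for v in k) for k in q],(0,0,255),1)
cv2.imwrite('pics/ov.png',big)
E
```

```text
blue rib [ 568.4 -239.    90. ]
   len 0.04491112221234705 ang 0.10176320999116041
red rib [ 573.8 -302.4   90. ]
   len 0.04587042436421347 ang 0.1545133999659306
yel rib [504.7 -97.9  50. ]
   len 0.04607776757219164 ang 0.195771889421673
blue plate c [ 574.  -241.2   64. ]
  sides [81, 47, 81, 46] ang 0.03717018261918406
red plate [ 576.  -304.4   64. ]
  sides [77, 48, 75, 45] ang 0.08279220635897053
yel plate [505.  -97.9  24. ]
  sides [77, 45, 75, 45] ang 0.2129935985379904
yel nozzle [ 454.8 -108.2   21. ]
red noz [ 628.9 -299.8   61. ]
tab1 [ 484.8 -246.3   34. ]
tab2 [ 489.5 -310.    34. ]
ball [640.2  15.6  90. ]
block [667.7  14.   25. ]
  sides [70, 50, 71, 50] ang 0.004813086744775894
[0.54263065 0.19238916 1.68198824] [-0.4  0.   0.5 -0.5 -0.1 -0.4 -0.   0.3 -0.2  0.5  0.3  0.1]
lane1 home [629.7 242.5  44.2]
   100 uphill mid [623.4 272.3  54.4]
lane2 home [570.9 233.4  52.2]
   100 uphill mid [564.6 263.2  62.4]
lane3 home [512.2 224.2  60.2]
   100 uphill mid [505.9 254.1  70.3]
lane4 home [453.4 215.1  68.2]
   100 uphill mid [447.1 244.9  78.3]
```

View pics/ov.png

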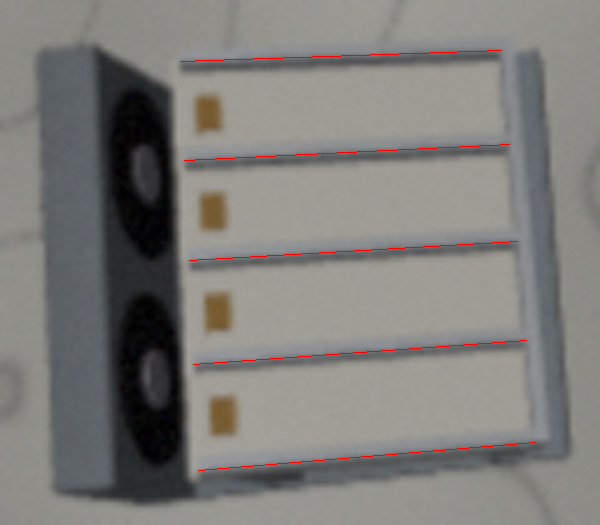

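Measurements agree with the known geometry: dock yaw ≈ 0.085, tab-to-rib 84–86 mm, plates 76×46, rack fit under 0.5 px. Moving above tab 2 with the gripper shut.

carry_out --moves '[0, 3.1, 2.36, -0.8, -0.0234, 0, 3.1, 2.36, -0.8, -0.0234, 0, 3.1, 2.36, -0.8, -0.0234, 0, 3.1, 2.36, -0.8, -0.0234, 0, 3.1, 2.36, -0.8, -0.0234, 0, 3.1, 2.36, -0.8, -0.0234, 0, 3.1, 2.36, -0.8, -0.0234, 0, 3.1, 2.36, -0.8, -0.0234, 0, 3.1, 2.36, -0.8, -0.0234, 0, 3.1, 2.36, -0.8, -0.0234]' --squeeze 30

```text
clock: 1.1
position: [0.4911, -0.3087, 0.1506]
ee_rot: [-0.0, 0.999, 0.042, -0.0]
contact_force: [0.2, -0.7, -0.1]
width: -0.0001
```

carry_out --moves '[0, -0.15, -0.1, -2.6, 0, 0, 0, 0, -2.6, 0, 0, 0, 0, -2.6, 0, 0, 0, 0, -2.2, 0, 0, 0, 0, -0.8, 0, 0, 0, 0, -0.6, 0, 0, 0, 0, -0.6, 0, 0, 0, 0, -0.6, 0, 0, 0, 0, -0.5, 0, 0, 0, 0, 0, 0]'

```text
clock: 2.1
position: [0.4883, -0.3115, 0.0204]
ee_rot: [0.0, 0.999, 0.043, -0.0]
contact_force: [-4.0, -0.4, 3.5]
width: -0.0002
```

carry_out --moves '[0, 0, 0, -0.15, 0, 0, 0, 0, 0, 0, 0, 0, 0, 0.6, 0, 0, 0, 0, 0.8, 0, 0, 0, 0, 2.0, 0, 0, 0, 0, 3.0, 0, 0, 0, 0, 3.0, 0, 0, 0, 0, 3.0, 0, 0, 0, 0, 1.0, 0, 0, 0, 0, 0, 0]'

```text
clock: 3.1
position: [0.49, -0.3114, 0.1547]
ee_rot: [0.001, 0.999, 0.042, 0.002]
contact_force: [0.8, 0.1, 1.0]
width: -0.0
```

Run:
```python
from h import *
a=snap('side','s1',(230,150,390,260),4)
```

```text
(no output)
```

View pics/s1.png

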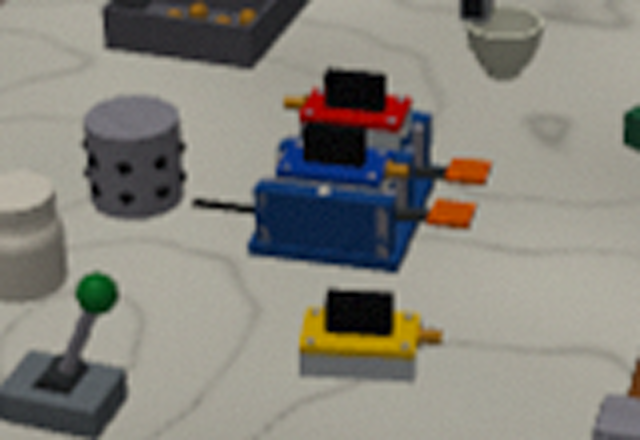

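Red has popped up (at (355,105) in the crop it stands above blue), and the rest is unchanged. Grasping red.

carry_out --moves '[45, 2.2, 0.22, 0, 0, 45, 2.2, 0.22, 0, 0, 45, 2.1, 0.22, 0, 0, 45, 2.0, 0.21, 0, 0, 45, 0, 0, -2, 0, 45, 0, 0, -2, 0, 45, 0, 0, -1.5, 0, 45, 0, 0, -1, 0, 45, 0, 0, -1, 0, 45, 0, 0, 0, 0]'

```text
clock: 4.15
position: [0.5728, -0.3018, 0.0758]
ee_rot: [-0.001, 0.999, 0.042, -0.001]
contact_force: [-0.8, 0.3, -0.6]
width: 0.0386
```

carry_out --moves '[0, 0, 0, 0, 0, 0, 0, 0, 0, 0, 0, 0, 0, 0, 0, 0, 0, 0, 0, 0, 0, 0, 0, 0, 0, 0, 0, 0, 0, 0, 0, 0, 0, 0, 0, 0, 0, 0, 0, 0, 0, 0, 0, 0, 0, 0, 0, 0, 0, 0]' --squeeze 40

```text
clock: 5.15
position: [0.5741, -0.3026, 0.078]
ee_rot: [0.0, 0.999, 0.042, 0.0]
contact_force: [1.5, -0.5, 1.2]
width: 0.0134
```

Gripped (13.4 mm). Lift straight out and carry to lane 1, turning +1.597 rad.

carry_out --moves '[0, 0, 0, 1, 0, 0, 0, 0, 2, 0, 0, 0, 0, 3, 0, 0, 0, 0, 4, 0, 0, 0, 0, 4, 0, 0, 0.3, 3.3, 0, 0.09, 0, 0.3, 3.3, 0, 0.09, 0, 0.3, 3.3, 0, 0.09, 0, 0.3, 3.3, 0, 0.09, 0, 0.3, 3.3, 0, 0.09]'

```text
clock: 6.15
position: [0.5877, -0.1357, 0.2177]
ee_rot: [-0.001, 0.964, 0.266, -0.001]
contact_force: [0.4, -0.1, -1.7]
width: 0.0129
```

carry_out --moves '[0, 0.3, 3.3, 0, 0.09, 0, 0.3, 3.3, 0, 0.09, 0, 0.3, 3.3, 0, 0.09, 0, 0.3, 3.3, 0, 0.09, 0, 0.3, 3.3, 0, 0.09, 0, 0.3, 3.3, 0, 0.09, 0, 0.3, 3.3, 0, 0.09, 0, 0.3, 3.3, 0, 0.09, 0, 0.3, 3.3, 0, 0.09, 0, 0.3, 3.3, 0, 0.09]'

```text
clock: 7.15
position: [0.6177, 0.1939, 0.2176]
ee_rot: [-0.0, 0.752, 0.659, -0.001]
contact_force: [1.7, -0.6, -1.3]
width: 0.0133
```

carry_out --moves '[0, 0.15, 1.6, 0, 0.05, 0, 0.15, 1.6, 0, 0.05, 0, 0.15, 1.6, 0, 0.05, 0, 0.15, 1.5, 0, 0.05, 0, 0.1, 1.5, 0, 0.043, 0, 0, 0, -2.5, 0, 0, 0, 0, -3, 0, 0, 0, 0, -3, 0, 0, 0, 0, -1.7, 0, 0, 0, 0, 0, 0]'

```text
clock: 8.15
position: [0.6248, 0.27, 0.1135]
ee_rot: [-0.001, 0.668, 0.744, -0.002]
contact_force: [0.1, 1.0, -2.5]
width: 0.0129
```

Run:
```python
from h import *
s=manip.get_state();print(s['position'],s['qpos'])
a=snap('top','t2',(105,160,225,275),5)
```

```text
[0.62479691 0.27002426 0.11347301] [ 3.06128054e-01  5.10527003e-01  1.42931633e+00 -6.58475149e-04
  1.20594515e+00  1.98641775e-01]
```

View pics/t2.png

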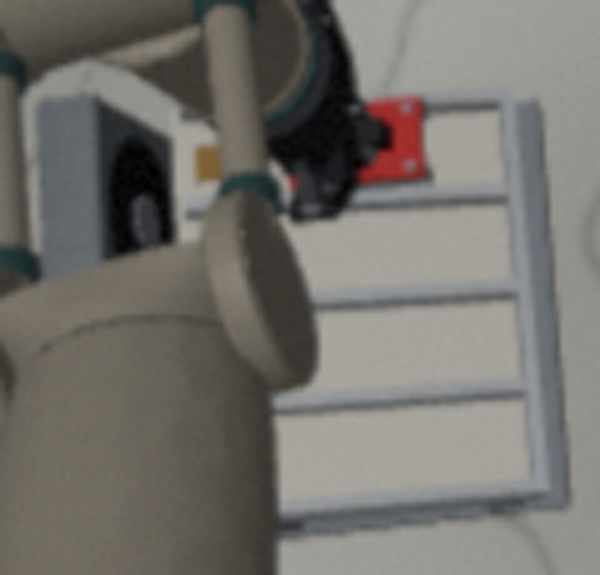

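```bash
cat >> h.py <<'E'
RP=[0.54263065,0.19238916,1.68198824]
E
python3 - <<'E'
from h import *
s=manip.get_state();p=s['position'];yaw=RP[2]
c,sn=np.cos(yaw),np.sin(yaw);Rz=np.array([[c,-sn,0],[sn,c,0],[0,0,1]])
q=w2px('top',np.array([(-.038,.023,-.002),(-.038,-.023,-.002)])@Rz.T+p)
print('expected low corners in crop (y+ then y-):',(q-[105,160])*5)
R,t=rack_T(RP)
print('rails at x=.03:',(w2px('top',np.array([(.03,-.12,.016),(.03,-.06,.016)])@R.T+t)-[105,160])*5)
E
```

```text
expected low corners in crop (y+ then y-): [[425.81969965 170.25102589]
 [420.59123481  91.42769607]]
rails at x=.03: [[449.66619788 102.38240342]
 [457.2541654  197.18843333]]
```

Run:
```python
from h import *
from scipy.optimize import least_squares
im=cv2.imread('pics/t2_raw.png').astype(int)
m=(im[:,:,2]-im[:,:,1])
for u in range(182,192): print(u,m[176:200,u])
print('row 186',m[186,180:196])
```

```text
182 [  0   0   3  32  82 110 112 107  80  40  25  23  24  42  95 110 110 112
 109  86  27   0  -4  -2]
183 [ -1   1   2  33  84 107 111 111  98  79  67  66  67  72  98 109 111 114
 108  82  24  -2  -3  -2]
184 [  1   0   2  34  79  94 104 112 111 109 108 108 106 110 110 112 110 110
 108  75  18   0  -3  -3]
185 [  1   1   3  34  63  56  80 106 113 112 111 111 111 110 111 109  91  90
 100  68  15  -1  -3  -2]
186 [  2   2   2  41  49  29  62 102 111 112 112 112 111 112 112 100  53  47
  81  63  11  -1  -2  -4]
187 [  2   1   4  45  67  60  87 107 110 109 110 110 111 111 110  94  45  31
  74  58   8  -1  -2  -3]
188 [  1   1   3  43  83  89  95  99  96  99  99 100 100 100 103 101  84  79
  87  51   7  -3  -3  -3]
189 [ 3  0  0 11 23 35 41 41 35 38 41 41 41 45 54 62 66 71 75 36  4 -2 -4 -2]
190 [ 1  2 -2 -2 -1  0  2  3  5  5  6  5  5  7 11 13 15 14 17  6  1 -3 -2 -3]
191 [ 2  0 -2 -2 -2  0  0  2  2  2  3  3  2  3  3  3  3  3  2  2  2 -1 -1 -3]
row 186 [  2   1  25  67 108 111 112 110  99  41   6   3   3   3   3   3]
```

Run:
```python
from h import *
im=cv2.imread('pics/t2_raw.png').astype(int)
for u in (194,198,202): print(u,im[174:206,u].sum(1)//3)
print('stop row 190',im[190,196:222].sum(1)//3)
R,t=rack_T(RP)
for x in (.03,.02,.01): print(x,w2px('top',np.array([(x,-.12,.016),(x,-.116,0),(x,-.064,0),(x,-.064,.016),(x,-.06,.016),(x,-.056,.016)])@R.T+t).round(1).tolist())
```

```text
194 [157 158 157 155 149 141 120  93 114 147 159 159 160 160 160 160 160 159
 160 159 161 160 156 150 143 120  96 122 150 159 161 161]
198 [158 155 154 153 146 140 113  92 123 150 158 159 160 159 160 160 160 160
 161 159 160 159 157 148 142 114  94 137 158 159 159 161]
202 [155 154 153 151 146 139 107  90 135 156 159 160 160 159 159 159 160 159
 159 158 160 159 155 147 141 108 100 139 158 160 160 159]
stop row 190 [160 159 160 160 160 161 160 159 154 137 138 143 137 113 110 110 102  95
 142 147 149 146 146 146 145 144]
0.03 [[194.9, 180.5], [194.8, 183.7], [196.1, 200.0], [196.3, 198.2], [196.5, 199.4], [196.6, 200.7]]
0.02 [[198.4, 180.4], [198.2, 183.6], [199.5, 199.9], [199.8, 198.0], [200.0, 199.3], [200.1, 200.6]]
0.01 [[201.8, 180.2], [201.6, 183.5], [203.0, 199.7], [203.3, 197.8], [203.4, 199.1], [203.5, 200.4]]
```

Direct pixel rows show the rails about 4.5 mm further +x than my fit, because I had clicked the shadow edge. The held cassette also appears about 2.3 mm to −x. I'll shift by +7 mm and then lower it.

carry_out --moves '[0, 0.35, 0.04, 0, 0, 0, 0.35, 0.04, 0, 0, 0, 0, 0, -0.4, 0, 0, 0, 0, -0.4, 0, 0, 0, 0, -0.4, 0, 0, 0, 0, -0.3, 0, 0, 0, 0, -0.2, 0, 0, 0, 0, 0, 0, 0, 0, 0, 0, 0, 0, 0, 0, 0, 0]' --squeeze 25

```text
clock: 9.2
position: [0.6324, 0.2714, 0.0988]
ee_rot: [-0.0, 0.668, 0.744, -0.0]
contact_force: [-1.2, -0.0, -1.9]
width: 0.0134
```

carry_out --moves '[0, 0, 0, -0.2, 0, 0, 0, 0, -0.2, 0, 0, 0, 0, -0.2, 0, 0, 0, 0, -0.2, 0, 0, 0, 0, 0, 0, 0, 0, 0, 0, 0, 0, 0, 0, 0, 0, 0, 0, 0, 0, 0, 0, 0, 0, 0, 0, 0, 0, 0, 0, 0]'

```text
clock: 10.2
position: [0.6325, 0.2709, 0.0927]
ee_rot: [0.0, 0.668, 0.744, -0.0]
contact_force: [-4.3, -2.9, 8.1]
width: 0.0133
```

Run:
```python
from h import *
snap('top','t3',(150,165,220,215),9)
im=cv2.imread('pics/t3_raw.png').astype(int); m=im[:,:,2]-im[:,:,1]
for u in (184,187,188): print(u,m[176:200,u])
a=snap('side','s3',(130,270,330,400),3)
b=cv2.imread('pics/t3.png'); b=cv2.resize(b,(600,430)); a=cv2.resize(a,(600,390))
cv2.imwrite('pics/c3.png',cv2.resize(np.vstack([b,a]),(439,600)))
```

```text
184 [  0   4  25  73 108 112 107  83  49  35  36  37  50  95 108 112 113 109
  75  17   1   0  -2  -2]
187 [  1   3  35  53  51  80 106 110 112 111 112 114 112 113 104  84  87  98
  59   7   3   1  -3  -3]
188 [  1   4  42  54  37  66 102 111 114 114 113 112 112 109  87  39  46  74
  45   7   1  -1  -4  -3]
```

View pics/c3.png

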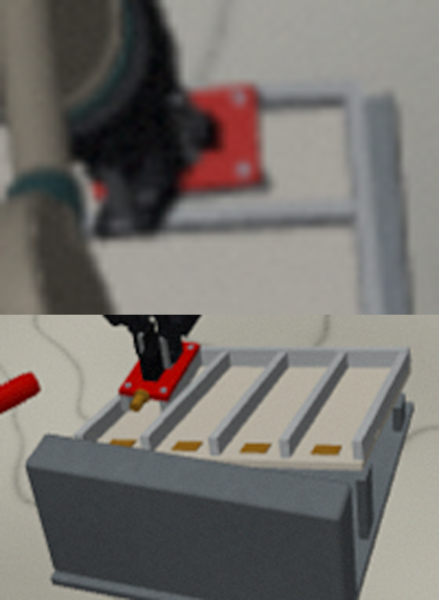

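Run:
```python
from h import *
R,t=rack_T(RP)
for z in (.089,.093): print('cass edges',[px2w('top',188,v,z)[:2].round(4) for v in (178.1,194.1)])
for x in (.03,.05):
  for y,zz,v in ((-.116,.016,179.9+.1),(-.064,.016,196.6+.1),(-.056,.016,199.)):
    z=(R@[x,y,zz]+t)[2]; print(x,y,'z',round(z,4),px2w('top',198 if x<.04 else 188,v,z)[:2].round(4))
```

```text
cass edges [array([0.6587, 0.2454]), array([0.6114, 0.2431])]
cass edges [array([0.6577, 0.2442]), array([0.6106, 0.242 ])]
0.03 -0.116 z 0.0538 [0.6611 0.2253]
0.03 -0.064 z 0.0607 [0.6092 0.2213]
0.03 -0.056 z 0.0618 [0.6022 0.2207]
0.05 -0.116 z 0.0599 [0.6597 0.2533]
0.05 -0.064 z 0.0668 [0.6081 0.249 ]
0.05 -0.056 z 0.0679 [0.6011 0.2483]
```

Against rail 1 the cassette has about 1 mm of clearance, and 3.5 mm on the other side. I'll ease it −1.5 mm and release.

carry_out --moves '[0, -0.15, 0, 0.3, 0, 0, 0, 0, 0, 0, 0, 0, 0, 0, 0, 40, 0, 0, 0, 0, 40, 0, 0, 0, 0, 40, 0, 0, 0, 0, 40, 0, 0, 0, 0, 40, 0, 0, 0, 0, 40, 0, 0, 0, 0, 40, 0, 0, 0, 0]'

```text
clock: 11.3
position: [0.6313, 0.2714, 0.0938]
ee_rot: [0.0, 0.668, 0.744, 0.0]
contact_force: [-0.9, -0.3, 0.9]
width: 0.0335
```

carry_out --moves '[40, 0, 0, 0.5, 0, 40, 0, 0, 1, 0, 40, 0, 0, 1.5, 0, 40, 0, 0, 3, 0, 40, 0, 0, 4, 0, 40, -1, -4, 2, 0, 40, -1, -4.5, 0, 0, 40, -1, -4.5, 0, 0, 40, -1, -4.5, 0, 0, 40, 0, 0, 0, 0]'

```text
clock: 12.3
position: [0.5901, 0.0913, 0.2153]
ee_rot: [0.001, 0.67, 0.742, -0.001]
contact_force: [0.8, 0.6, 0.2]
width: 0.0344
```

Run:
```python
from h import *
a=snap('top','t4',(105,160,265,275),3.75)
```

```text
(no output)
```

View pics/t4.png

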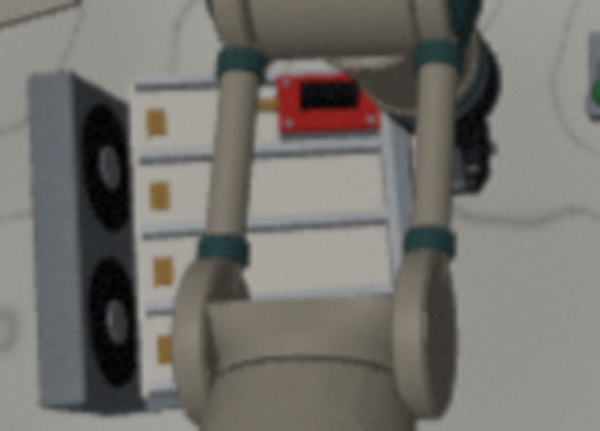

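Red is home in lane 1, nozzle towards the brass mark at (265,103) and body against the stop and upper rail at (330,105). Now tab 1, turning the wrist for blue on the way.

carry_out --moves '[0, -0.52, -1.69, -0.33, 0.0775, 0, -0.52, -1.69, -0.33, 0.0775, 0, -0.52, -1.69, -0.33, 0.0775, 0, -0.52, -1.69, -0.33, 0.0775, 0, -0.52, -1.69, -0.33, 0.0775, 0, -0.52, -1.69, -0.33, 0.0775, 0, -0.52, -1.69, -0.33, 0.0775, 0, -0.52, -1.69, -0.33, 0.0775, 0, -0.52, -1.69, -0.33, 0.0775, 0, -0.52, -1.69, -0.33, 0.0775]'

```text
clock: 13.35
position: [0.5401, -0.072, 0.1814]
ee_rot: [0.001, 0.335, 0.942, 0.001]
contact_force: [-0.1, -0.6, 0.2]
width: 0.0
```

carry_out --moves '[0, -0.52, -1.69, -0.33, 0.0775, 0, -0.52, -1.69, -0.33, 0.0775, 0, -0.52, -1.69, -0.33, 0.0775, 0, -0.52, -1.69, -0.33, 0.0775, 0, -0.52, -1.69, -0.33, 0.0775, 0, -0.52, -1.69, -0.33, 0.0775, 0, -0.52, -1.69, -0.33, 0.0775, 0, -0.52, -1.69, -0.33, 0.0775, 0, -0.52, -1.69, -0.33, 0.0775, 0, -0.52, -1.69, -0.33, 0.0775]'

```text
clock: 14.35
position: [0.4885, -0.2414, 0.1483]
ee_rot: [0.001, -0.045, 0.999, -0.0]
contact_force: [-0.1, -0.1, -0.2]
width: 0.0001
```

carry_out --moves '[0, 0, 0, 0, 0, 0, 0, 0, 0, 0, 0, 0, 0, 0, 0, 0, 0, 0, 0, 0, 0, 0, 0, 0, 0, 0, 0, 0, 0, 0, 0, 0, 0, 0, 0, 0, 0, 0, 0, 0, 0, 0, 0, 0, 0, 0, 0, 0, 0, 0]'

```text
clock: 15.35
position: [0.4872, -0.2416, 0.1478]
ee_rot: [-0.0, -0.043, 0.999, 0.0]
contact_force: [-0.3, 0.8, 0.1]
width: 0.0002
```

carry_out --moves '[0, 0, -0.4, -2.6, 0, 0, 0, 0, -2.6, 0, 0, 0, 0, -2.6, 0, 0, 0, 0, -2.2, 0, 0, 0, 0, -0.8, 0, 0, 0, 0, -0.6, 0, 0, 0, 0, -0.6, 0, 0, 0, 0, -0.5, 0, 0, 0, 0, -0.4, 0, 0, 0, 0, 0, 0]'

```text
clock: 16.35
position: [0.4867, -0.2458, 0.0195]
ee_rot: [-0.0, -0.043, 0.999, -0.0]
contact_force: [-4.9, 0.6, 5.8]
width: -0.0001
```

carry_out --moves '[0, 0, 0, 0, 0, 0, 0, 0, 0, 0, 0, 0, 0, 0.6, 0, 0, 0, 0, 0.8, 0, 0, 0, 0, 2.0, 0, 0, 0, 0, 3.0, 0, 0, 0, 0, 3.0, 0, 0, 0, 0, 3.0, 0, 0, 0, 0, 1.0, 0, 0, 0, 0, 0, 0]'

```text
clock: 17.35
position: [0.4887, -0.2461, 0.1547]
ee_rot: [0.002, -0.043, 0.999, -0.001]
contact_force: [-0.2, -0.0, -0.3]
width: -0.0002
```

Run:
```python
from h import *
a=snap('side','s5',(230,150,390,260),4)
b=snap('top','t5',(290,160,410,265),4)
cv2.imwrite('pics/c5.png',np.vstack([a[:,:480],b])[:600] if 0 else np.hstack([cv2.resize(a,(440,302)),cv2.resize(b,(345,302))]))
```

View pics/c5.png

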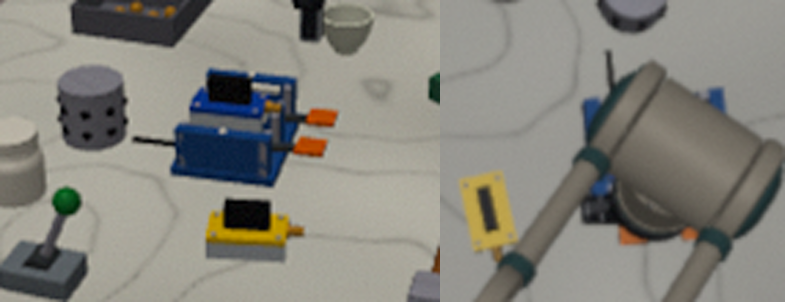

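Blue has popped (side view (228,95), above the walls). Grasping blue.

carry_out --moves '[45, 2.1, 0.18, 0, 0, 45, 2.1, 0.18, 0, 0, 45, 2.0, 0.18, 0, 0, 45, 1.9, 0.17, 0, 0, 45, 0, 0, -2, 0, 45, 0, 0, -2, 0, 45, 0, 0, -1.5, 0, 45, 0, 0, -1, 0, 45, 0, 0, -1, 0, 45, 0, 0, 0, 0]'

```text
clock: 18.45
position: [0.5673, -0.238, 0.0759]
ee_rot: [-0.001, -0.043, 0.999, 0.001]
contact_force: [0.1, -0.2, -0.1]
width: 0.0382
```

carry_out --moves '[0, 0, 0, 0, 0, 0, 0, 0, 0, 0, 0, 0, 0, 0, 0, 0, 0, 0, 0, 0, 0, 0, 0, 0, 0, 0, 0, 0, 0, 0, 0, 0, 0, 0, 0, 0, 0, 0, 0, 0, 0, 0, 0, 0, 0, 0, 0, 0, 0, 0]' --squeeze 40

```text
clock: 19.45
position: [0.5686, -0.2387, 0.078]
ee_rot: [0.0, -0.043, 0.999, -0.0]
contact_force: [1.0, -1.4, 1.9]
width: 0.0132
```

carry_out --moves '[0, 0, 0, 1, 0, 0, 0, 0, 2, 0, 0, 0, 0, 3, 0, 0, 0, 0, 4, 0, 0, 0, 0, 4, 0, 0, 0.02, 3.3, 0, -0.1, 0, 0.02, 3.3, 0, -0.1, 0, 0.02, 3.3, 0, -0.1, 0, 0.02, 3.3, 0, -0.1, 0, 0.02, 3.3, 0, -0.1]'

```text
clock: 20.45
position: [0.5681, -0.0719, 0.2177]
ee_rot: [-0.001, 0.208, 0.978, 0.0]
contact_force: [0.7, -0.1, -1.6]
width: 0.0133
```

carry_out --moves '[0, 0.02, 3.3, 0, -0.1, 0, 0.02, 3.3, 0, -0.1, 0, 0.02, 3.3, 0, -0.1, 0, 0.02, 3.3, 0, -0.1, 0, 0.02, 3.3, 0, -0.1, 0, 0.02, 3.3, 0, -0.1, 0, 0.02, 3.3, 0, -0.1, 0, 0.02, 3.3, 0, -0.1, 0, 0.02, 3.3, 0, -0.1, 0, 0, 0, 0, 0]'

```text
clock: 21.45
position: [0.5698, 0.2275, 0.2175]
ee_rot: [-0.001, 0.609, 0.793, 0.0]
contact_force: [0.0, -0.5, -1.3]
width: 0.0128
```

carry_out --moves '[0, 0.02, 2, 0, -0.1, 0, 0.02, 1.9, 0, -0.046, 0, 0, 0, -2, 0, 0, 0, 0, -3, 0, 0, 0, 0, -3, 0, 0, 0, 0, -1, 0, 0, 0, 0, 0, 0, 0, 0, 0, 0, 0, 0, 0, 0, 0, 0, 0, 0, 0, 0, 0]'

```text
clock: 22.45
position: [0.5723, 0.2628, 0.1295]
ee_rot: [0.001, 0.667, 0.745, 0.001]
contact_force: [-0.5, -0.1, -2.3]
width: 0.0132
```

carry_out --moves '[0, 0, 0, -0.6, 0, 0, 0, 0, -0.6, 0, 0, 0, 0, -0.5, 0, 0, 0, 0, -0.4, 0, 0, 0, 0, -0.3, 0, 0, 0, 0, -0.3, 0, 0, 0, 0, 0, 0, 0, 0, 0, 0, 0, 0, 0, 0, 0, 0, 0, 0, 0, 0, 0]' --squeeze 25

```text
clock: 23.45
position: [0.5718, 0.2625, 0.1011]
ee_rot: [0.0, 0.667, 0.745, 0.0]
contact_force: [0.4, -1.4, 0.3]
width: 0.013
```

Just at contact. Release, let it settle, back off.

carry_out --moves '[0, 0, 0, 0, 0, 40, 0, 0, 0, 0, 40, 0, 0, 0, 0, 40, 0, 0, 0, 0, 40, 0, 0, 0, 0, 40, 0, 0, 0, 0, 40, 0, 0, 0, 0, 40, 0, 0, 0, 0, 40, 0, 0, 0, 0, 40, 0, 0, 0, 0]'

```text
clock: 24.45
position: [0.5714, 0.2625, 0.1008]
ee_rot: [0.0, 0.667, 0.745, 0.0]
contact_force: [0.6, 0.2, -0.5]
width: 0.0342
```

carry_out --moves '[40, 0, 0, 0.5, 0, 40, 0, 0, 1, 0, 40, 0, 0, 1.5, 0, 40, 0, 0, 3, 0, 40, 0, 0, 4, 0, 40, -1, -4.5, 1, 0, 40, -1, -4.8, 0, 0, 40, -1, -4.8, 0, 0, 40, -1, -4.8, 0, 0, 40, -1, -4.8, 0, 0]'

```text
clock: 25.45
position: [0.521, 0.0239, 0.2121]
ee_rot: [0.001, 0.667, 0.745, 0.001]
contact_force: [0.7, -0.2, 0.9]
width: 0.0342
```

carry_out --moves '[40, -1, -4, 0, 0.1, 40, -1, -4, 0, 0.1, 40, -1, -4, 0, 0.1, 40, -1, -4, 0, 0.1, 40, 0, -4, 0, 0.1, 40, 0, -4, 0, 0.1, 40, 0, 0, 0, 0.1, 40, 0, 0, 0, 0.1, 40, 0, 0, 0, 0.1, 40, 0, 0, 0, 0.1]'

```text
clock: 26.45
position: [0.4815, -0.2148, 0.2118]
ee_rot: [0.001, 0.226, 0.974, -0.0]
contact_force: [-0.0, -0.4, 0.5]
width: 0.0342
```

Run:
```python
from h import *
a=snap('top','t6',(100,150,340,275),3.3)
```

```text
(no output)
```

View pics/t6.png

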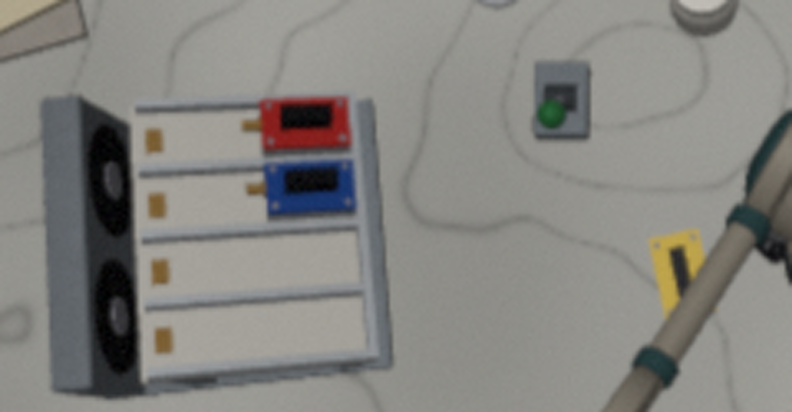

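Red and blue are both home in lanes 1 and 2 (red (305,123), blue (310,187)), nozzles uphill. Checking whether yellow has moved, by comparing its pixels with the first pictures.

Run:
```python
from h import *
def yel(f,lim):
    h=cv2.cvtColor(cv2.imread(f),cv2.COLOR_BGR2HSV); m=cv2.inRange(h,(22,150,120),(32,255,255))
    m[:, :lim[0]]=0; m[:,lim[1]:]=0; m[:lim[2]]=0; m[lim[3]:]=0
    y,x=np.nonzero(m); return len(x),x.mean().round(2),y.mean().round(2),x.min(),x.max(),y.min(),y.max()
snap('side','s6'); snap('top','t6b')
L=(285,345,210,255)
for f in('side0','s5','s6'): print(f,yel(f'pics/{f}_raw.png',L))
L=(280,335,200,270)
for f in('top0','t5','t6'): print(f,yel(f'pics/{f}_raw.png',L))
```

```text
side0 (177, np.float64(319.63), np.float64(233.85), np.int64(305), np.int64(334), np.int64(227), np.int64(238))
s5 (188, np.float64(319.64), np.float64(234.02), np.int64(305), np.int64(334), np.int64(227), np.int64(238))
s6 (188, np.float64(319.64), np.float64(234.02), np.int64(305), np.int64(334), np.int64(227), np.int64(238))
top0 (170, np.float64(306.36), np.float64(233.82), np.int64(299), np.int64(314), np.int64(222), np.int64(245))
t5 (168, np.float64(306.19), np.float64(233.81), np.int64(299), np.int64(313), np.int64(222), np.int64(245))
t6 (97, np.float64(303.98), np.float64(229.96), np.int64(299), np.int64(311), np.int64(222), np.int64(242))
```

Yellow has not moved. Move above it.

carry_out --moves '[50, 0.5, 2.36, 0, 0.11, 50, 0.5, 2.36, 0, 0.11, 50, 0.5, 2.36, 0, 0.11, 50, 0.5, 2.36, 0, 0.11, 50, 0.5, 2.36, 0, 0.11, 50, 0, 0, -4, 0.111, 50, 0, 0, -4, 0, 50, 0, 0, -3, 0, 50, 0, 0, 0, 0, 50, 0, 0, 0, 0]'

```text
clock: 27.6
position: [0.5069, -0.0966, 0.1014]
ee_rot: [0.0, -0.1, 0.995, -0.0]
contact_force: [0.7, -0.5, -0.1]
width: 0.0427
```

Run:
```python
from h import *
s=manip.get_state();p=s['position'];print(p,s['ee_rot'],s['qpos'])
snap('top','t7',(260,190,350,265),6.5)
snap('side','s7',(270,150,370,250),6)
a=cv2.imread('pics/s7.png');b=cv2.imread('pics/t7.png');cv2.imwrite('pics/c7.png',np.hstack([cv2.resize(a,(400,400)),cv2.resize(b,(400,333))[:400] if 0 else cv2.resize(b,(400,400))]))
print(px2w('top',306.3,233.8,.024), px2w('side',319.6,234,.02))
```

```text
[ 0.50685191 -0.0965688   0.10142791] [ 1.02954229e-04 -9.99672751e-02  9.94990720e-01 -1.78304651e-05] [-3.23220332e-01  2.97879605e-01  1.82672400e+00  6.12389879e-05
  1.01678667e+00 -2.09431794e+00]
[ 0.50381836 -0.09596493  0.024     ] [ 0.50358386 -0.09175645  0.02      ]
```

View pics/c7.png

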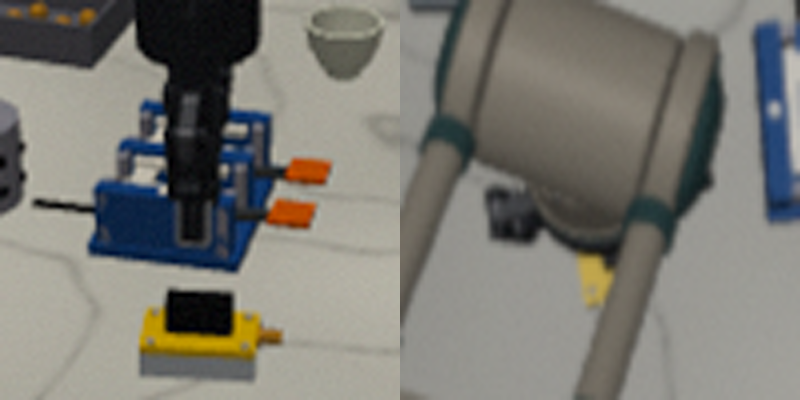

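The yellow rib lies below the fingers. Descend and grip.

carry_out --moves '[50, -0.1, 0, -2, 0, 50, 0, 0, -2, 0, 50, 0, 0, -1.5, 0, 50, 0, 0, -1, 0, 50, 0, 0, -0.9, 0, 50, 0, 0, 0, 0, 50, 0, 0, 0, 0, 0, 0, 0, 0, 0, 0, 0, 0, 0, 0, 0, 0, 0, 0, 0]' --squeeze 40

```text
clock: 28.7
position: [0.506, -0.0966, 0.0275]
ee_rot: [0.001, -0.1, 0.995, -0.0]
contact_force: [-0.1, 0.9, 3.5]
width: 0.0129
```

carry_out --moves '[0, 0, 0, 0, 0, 0, 0, 0, 0, 0, 0, 0, 0, 0, 0, 0, 0, 0, 0, 0, 0, 0, 0, 0, 0, 0, 0, 0, 0, 0, 0, 0, 0, 0, 0, 0, 0, 0, 0, 0, 0, 0, 0, 0, 0, 0, 0, 0, 0, 0]'

```text
clock: 29.7
position: [0.506, -0.0966, 0.0275]
ee_rot: [0.001, -0.1, 0.995, -0.0]
contact_force: [0.3, 0.8, 5.1]
width: 0.0131
```

carry_out --moves '[0, 0, 0, 1, 0, 0, 0, 0, 2, 0, 0, 0, 0, 4, 0, 0, 0, 0, 4, 0, 0, 0, 0, 4, 0, 0, 0.05, 2.3, 0.3, -0.11, 0, 0.05, 2.3, 0.3, -0.11, 0, 0.05, 2.3, 0.3, -0.11, 0, 0.05, 2.3, 0.3, -0.11, 0, 0.05, 2.3, 0.3, -0.11]'

```text
clock: 30.7
position: [0.5071, 0.0195, 0.1918]
ee_rot: [-0.001, 0.176, 0.984, -0.0]
contact_force: [0.4, -0.0, -2.8]
width: 0.0129
```

carry_out --moves '[0, 0.05, 2.3, 0.3, -0.11, 0, 0.05, 2.3, 0.3, -0.11, 0, 0.05, 2.3, 0.3, -0.11, 0, 0.05, 2.3, 0.3, -0.11, 0, 0.05, 2.3, 0.3, -0.11, 0, 0.05, 2.3, 0.3, -0.11, 0, 0.05, 2.3, 0.3, -0.11, 0, 0.05, 2.3, 0.3, -0.11, 0, 0.05, 2.3, 0, -0.11, 0, 0, 0, 0, 0]'

```text
clock: 31.7
position: [0.5119, 0.228, 0.2156]
ee_rot: [-0.001, 0.62, 0.785, 0.0]
contact_force: [-0.4, -0.4, -3.0]
width: 0.0133
```

carry_out --moves '[0, 0.05, 2.8, 0, -0.11, 0, 0, 0, 0, -0.01, 0, 0, 0, -2, 0, 0, 0, 0, -3, 0, 0, 0, 0, -2, 0, 0, 0, 0, 0, 0, 0, 0, 0, 0, 0, 0, 0, 0, 0, 0, 0, 0, 0, 0, 0, 0, 0, 0, 0, 0]'

```text
clock: 32.7
position: [0.5135, 0.2537, 0.1469]
ee_rot: [0.001, 0.666, 0.746, 0.001]
contact_force: [-1.1, 0.0, -3.0]
width: 0.0129
```

carry_out --moves '[0, 0, 0, -1, 0, 0, 0, 0, -0.8, 0, 0, 0, 0, -0.6, 0, 0, 0, 0, -0.5, 0, 0, 0, 0, -0.4, 0, 0, 0, 0, -0.3, 0, 0, 0, 0, 0, 0, 0, 0, 0, 0, 0, 0, 0, 0, 0, 0, 0, 0, 0, 0, 0]' --squeeze 25

```text
clock: 33.7
position: [0.5139, 0.2533, 0.1105]
ee_rot: [0.001, 0.666, 0.746, 0.001]
contact_force: [2.0, -3.0, 3.1]
width: 0.0133
```

Contact with the plate in lane 3. Release, back off, and check.

carry_out --moves '[0, 0, 0, 0, 0, 40, 0, 0, 0, 0, 40, 0, 0, 0, 0, 40, 0, 0, 0, 0, 40, 0, 0, 0, 0, 40, 0, 0, 0, 0, 40, 0, 0, 0, 0, 40, 0, 0, 0, 0, 40, 0, 0, 0, 0, 40, 0, 0, 0, 0]'

```text
clock: 34.7
position: [0.5129, 0.2535, 0.1099]
ee_rot: [0.0, 0.666, 0.746, 0.0]
contact_force: [0.6, 0.2, 0.2]
width: 0.0339
```

carry_out --moves '[40, 0, 0, 0.5, 0, 40, 0, 0, 1, 0, 40, 0, 0, 1.5, 0, 40, 0, 0, 3, 0, 40, 0, 0, 4, 0, 0, 1.5, -4.7, 0, 0, 0, 1.5, -4.7, 0, 0, 0, 1.5, -4.7, 0, 0, 0, 1.5, -4.7, 0, 0, 0, 1.5, -4.7, 0, -0.11]'

```text
clock: 35.7
position: [0.5885, 0.0167, 0.2111]
ee_rot: [0.001, 0.707, 0.707, 0.001]
contact_force: [0.3, -0.4, 0.1]
width: -0.0001
```

Run:
```python
from h import *
a=snap('top','t8',(100,120,330,275),3.2)
```

```text
(no output)
```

View pics/t8.png

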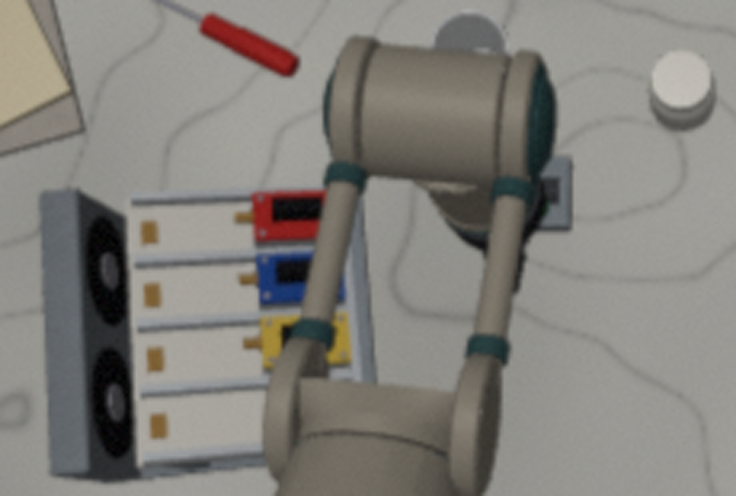

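All three are home in lanes 1–3 (yellow at (305,340), nozzle uphill). Now the fan lever: descend on its near side with fingers shut, then push +x.

carry_out --moves '[0, 0, 0, -3, 0, 0, 0, 0, -3, 0, 0, 0, 0, -3, 0, 0, 0, 0, -2.4, 0, 0, 0, 0, -2, 0, 0, 0, 0, 0, 0, 0, 1, 0, 0, 0, 0, 1, 0, 0, 0, 0, 0, 0, 0, 0, 0, 0, 0, 0, 0]'

```text
clock: 36.75
position: [0.609, 0.0185, 0.0768]
ee_rot: [0.001, 0.706, 0.708, 0.001]
contact_force: [0.4, -0.3, 0.3]
width: -0.0002
```

carry_out --moves '[0, 0.8, 0, 0, 0, 0, 0.8, 0, 0, 0, 0, 0.8, 0, 0, 0, 0, 0.8, 0, 0, 0, 0, 0.8, 0, 0, 0, 0, 0.8, 0, 0, 0, 0, 0.8, 0, 0, 0, 0, 0.4, 0, 0, 0, 0, 0, 0, 0, 0, 0, 0, 0, 0, 0]'

```text
clock: 37.75
position: [0.6681, 0.0185, 0.0758]
ee_rot: [0.0, 0.706, 0.708, 0.0]
contact_force: [0.6, 0.1, 0.2]
width: 0.0001
```

carry_out --moves '[0, 0.5, 0, 0, 0, 0, 0.5, 0, 0, 0, 0, 0.5, 0, 0, 0, 0, 0.4, 0, 0, 0, 0, 0.3, 0, 0, 0, 0, 0, 0, 0, 0, 0, 0, 0, 0, 0, 0, 0, 0, 0, 0, 0, 0, 0, 0, 0, 0, 0, 0, 0, 0]'

```text
clock: 38.75
position: [0.6822, 0.0186, 0.0756]
ee_rot: [-0.006, 0.706, 0.708, -0.006]
contact_force: [-15.6, -0.2, 10.2]
width: -0.0
```

Run:
```python
from h import *
a=snap('side','s9',(150,180,330,310),4)
```

```text
(no output)
```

View pics/s9.png

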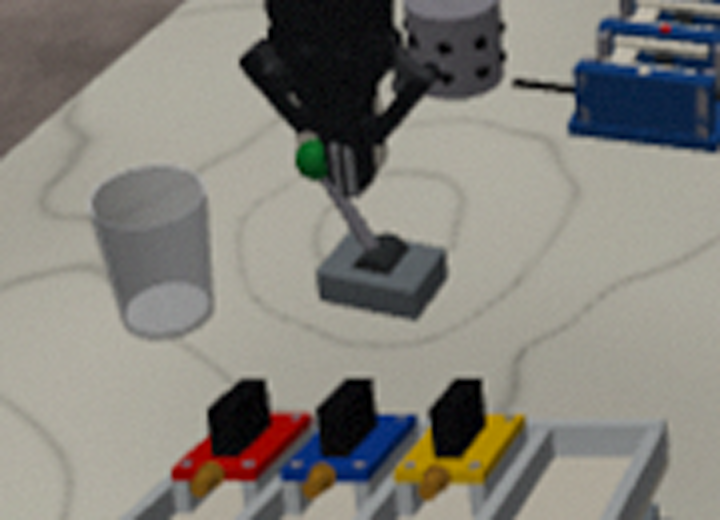

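The lever is over at its stop (15 N), with the ball at (315,158) leaning away. Backing off and going up.

carry_out --moves '[0, -1, 0, 0, 0, 0, -2, 0, 0, 0, 0, -3, 0, 0, 0, 0, -3, 0, 0, 0, 0, 0, 0, 3, 0, 0, 0, 0, 4, 0, 0, 0, 0, 4, 0, 0, -3, -4, 0, 0, 0, -3, -4, 0, 0, 0, -3, -4, 0, 0]'

```text
clock: 39.8
position: [0.5101, -0.1027, 0.1867]
ee_rot: [0.002, 0.706, 0.708, 0.001]
contact_force: [-0.2, -1.3, -0.2]
width: -0.0002
```

carry_out --moves '[0, -2, -4, 0, 0, 0, -2, -4, 0, 0, 0, -1, -4, 0, 0, 0, 0, -4, 0, 0, 0, 0, -4, 0, 0, 0, 0, 0, 0, 0, 0, 0, 0, 0, 0, 0, 0, 0, 0, 0, 0, 0, 0, 0, 0, 0, 0, 0, 0, 0]'

```text
clock: 40.8
position: [0.4601, -0.3003, 0.186]
ee_rot: [0.0, 0.706, 0.708, 0.0]
contact_force: [0.4, 0.7, 0.8]
width: 0.0001
```

Run:
```python
from h import *
a=snap('top','t10',(100,110,420,300),2.45)
```

```text
(no output)
```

View pics/t10.png

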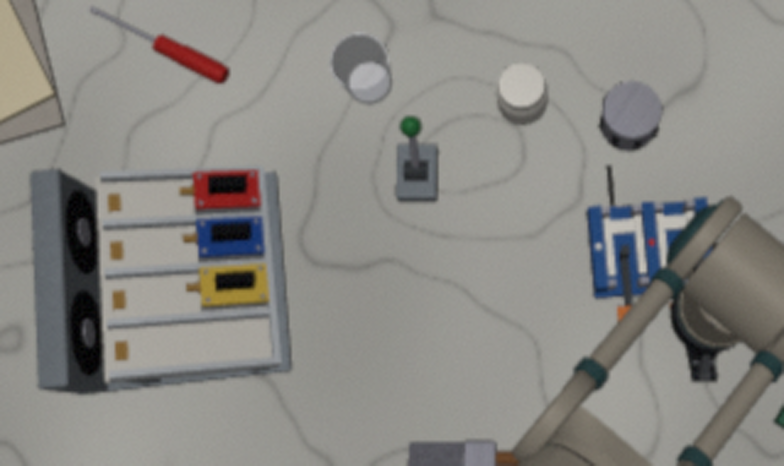

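The picture shows the lever over at (411,127), all three cassettes home, and the bystanders undisturbed. One numeric check that they are home before handing in.

Run:
```python
from h import *
im=cv2.imread('pics/t10_raw.png').astype(int)
R,t=rack_T([RP[0]+.0045,RP[1]+.0005,RP[2]])
for i,(n,col) in enumerate([('red',190),('blue',207),('yel',227)]):
    c=np.array([.038,-.093+.06*i,0])
    e=w2px('top',np.array([c+[-.038,0,.024],c+[.038,0,.024],c+[0,.0,.05]])@R.T+t)
    print(n,'expected low end,nozzle end,rib px',e.round(1).tolist())
    r=int(round(e[0][1]))
    print(im[r-1,176:214].max(1)-im[r-1,176:214].min(1))
```

```text
red expected low end,nozzle end,rib px [[206.1, 186.1], [179.4, 187.1], [193.3, 183.3]]
[ 12  15  39  88 108 108 109 109  93  28   2   1   6   1   3   1   3   2
   2   2   2   1   2   8  45  87 107 107 101  57   3   8   8  10  11  10
   8   3]
blue expected low end,nozzle end,rib px [[207.8, 205.2], [180.7, 206.5], [194.8, 202.8]]
[10 10 12  9 32 79 85 86 85 75 29  4  5  4  3  4  3  3  4  3  4  4  4  2
  4 13 48 80 82 86 71 38  9  7  9 11 11 10]
yel expected low end,nozzle end,rib px [[209.5, 224.8], [182.1, 226.5], [196.4, 222.9]]
[ 10  10  10  11  21  49 101 107 106 106 101  75  25   3   4   3   1   2
   4   3   4   2   5   6   3   3   3  31  74 102 104 102  83  33   2   7
  11  10]
```

All three have the same small offset (about 0.9 ± 0.2 px, a bias in the rack fit), so they all rest on the stop. Handing in.

```bash
python3 -c "
from rig import manip
print(manip.get_state()['clock'],manip.sign_off())"
```

```text
the job is handed in; nothing more can be done
40.85 None
```

I freed the red and blue cassettes with their tabs and laid red, blue and yellow in lanes 1, 2 and 3, nozzles uphill. I then pushed the fan lever over until it met its stop, and handed in at about 41 s. There was no green cassette on the bench.

**Final top picture:** all three cassettes lie at the low stop against the lower rail. The lever leans away, the bystanders in view look undisturbed, and the gripper is clear of everything. The crucible and wax block were outside that crop, so I did not check them at the end.

**Check that disagreed slightly:** the cassettes appear 0.7–1.1 px (about 2–3 mm) uphill of the predicted home position. The offset is nearly the same for all three, so I put it down to my rack fit. I had already corrected that fit sideways by about 4.5 mm while placing red. I did not confirm this another way.

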